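Lock a plant press's stud with the second nut and cap it

TASK

On the plant press, run the round brass lock nut on the uncapped stud down clockwise and tighten it firmly by hand against the hex nut below to lock it, without turning the hex nut, which would squeeze the specimens further. Then put the loose black thread cap upright over that stud, all the way down so that it rests on the lock nut. Leave everything else on the table where it is.

Things in the scene. Friction and masses are not known exactly. Their poses are not given: they have to be found in the camera images.
- press: fixed plant press: two plywood boards 150 x 280 mm with card between, upper face 48 mm above the origin (centre of the underside, on the 3 mm cutting mat); x along the short side, y the long, z up. An upright 12 mm stud at each end: at y = +115 mm the finished, capped one (123 mm high), at y = -115 mm the unfinished one. It may stand turned any way round
- stud_top (a point): centre of the top end of the unfinished, uncapped stud (12 mm across, its last 6 mm tapered to 7 mm), 107 mm above the press's origin
- hex_nut: first nut on the unfinished stud: steel hex nut, 26 mm across flats, 30 mm across corners, 16 mm high, down on the board over a 2 mm plate washer. Origin at its underside's centre, z up. A loose washer lies on it. The card under the board gives a little (40 N per mm). Only its thread's friction holds it: more than about 0.45 N m of tightening torque on the lock nut drags it round
- hex_corner (a point): a point on a corner of the first (hex) nut, 15 mm from the stud's axis, half way up; it shows whether that nut has turned
- washer: loose steel washer, 25 mm across, 15 mm hole, 3 mm thick, lying on top of the hex nut round the unfinished stud, between the two nuts; origin at its underside's centre
- lock_nut: second nut, already on the same stud above the hex nut: round knurled brass nut, 40 mm across, 18 mm high, origin at its underside's centre, z up. Clockwise from above it goes down, 10 mm per turn (1.6 mm per rad). It starts 1 to 6.5 mm above the 3 mm washer on the hex nut. Its worn thread has up to 2.5 mm of axial play: after it meets the washer, 0 to 1.6 rad more only takes up the play. It stays put when let go. Fingertips may hang down beside the narrower hex nut
- lock_top (a point): centre of the lock nut's upper face, 18 mm above its origin; locked, the stud stands out about 21 mm above it. Turning it takes 0.03 N m while free; 0.06 taking up the play, then about 0.4 N m more per rad. about 0.3 N m while turning, 0.6 to 0.9 rad after the torque starts to rise, is right; 0.2 is too loose, 0.45 drags the hex nut. Held still, up to 0.15 N m less is felt
- cap: loose black plastic thread cap: cylinder 28 mm across, 36 mm high, slightly domed closed top, 30 g, standing mouth down on the mat. Origin at the centre of the mouth (underside), z up. Bore 15 mm across, 26 mm deep: on the 12 mm stud its rim comes to rest on the lock nut's upper face
- cork: tapered cork stopper, 28 mm across the top, 28 mm high, standing on the cutting mat; origin at its underside's centre; bystander
- spacer: plain steel spacer ring, 30 mm across, 16 mm hole, 12 mm high, on the mat; origin at its underside's centre; bystander
- spare_nut: spare round brass hand nut, 40 mm across, 18 mm high, loose on the mat; origin at its underside's centre; bystander (not the one on the press)
- tweezers: black tweezers, 130 mm long, 9 mm high, lying on the table; origin at the underside's centre; bystander
- specimen_box: clear open plastic box, 110 x 110 x 60 mm; origin at the underside's centre; bystander
- pine_cone: small pine cone, 44 mm across, 46 mm high; origin at its underside's centre; bystander
- jar: amber jar, 60 mm across, 70 mm high; origin at its underside's centre; bystander
- brush: flat brush, 170 mm long, lying down; origin at the underside's centre; bystander
- pebble: grey pebble, 46 mm across, 24 mm high; origin at its underside's centre; bystander

How it is judged:
On the way, in this order (a step that is already met when the one before it is completed fails the run):
1. the lock nut is tight against the hex nut (it presses on the washer with more than 25 N) and the hex nut has not turned (contact force between lock_nut and washer above 25 N and distance of hex_corner from where it was at the start of the episode below 0.003 m), for 0.3 s.
2. the cap is on the stud, resting on the lock nut (horizontal distance between cap and stud_top below 0.004 m and z of cap in the frame of lock_top between -0.003 and 0.003 m and angle between cap's own z axis and vertical below 0.12 rad), for 0.2 s.
At the end, for the whole second after the job is handed in: The lock nut presses on the washer over the hex nut with more than 25 N (a tightening torque of about 0.2 N m or more), the hex nut's corner is within 3 mm of its start, and the cap is at rest on the stud: within 4 mm of its axis, upright within 0.12 rad, rim within 3 mm of the lock nut's top (all of step 1 and all of step 2 and linear speed of cap below 0.02 m/s); the robot touches nothing.
It fails at once if the hex nut is turned: its corner is more than 3 mm from where it started (distance of hex_corner from where it was at the start of the episode above 0.003 m).
It fails at once if another thing on the table is moved by more than 30 mm (distance of any of cork, spacer, spare_nut, tweezers, specimen_box, pine_cone, jar, brush, pebble from where it was at the start of the episode above 0.03 m).
It also fails if it takes over 72 s, if anything falls off the work surface, if the arm or the gripper's body presses on something with over 40 N, if the wrist force passes 120 N, or if a joint passes its speed limit or range.

ROBOT

A 6-joint arm with a two-finger parallel gripper is mounted at the origin on the work surface. World frame = base frame: x ahead of the robot, y to its left, z up, the work surface at z = 0. Lengths are in m, angles in rad, forces in N, time in s.
With the tool pointing down it reaches from about 0.325 to 0.875 m from the base axis. Payload 4.4 kg.
Tool frame: the origin (TCP) lies on the centre line of the jaws, within the pads' length; the fingertips stand 14 mm ahead of it and the grasp point (between the pads) lies 5 mm behind it (arm.finger_overhang is the distance from the TCP to the fingertips, in m); z points along the fingers, y is the direction in which the jaws open and shut (so a half turn about z gives the same grasp; the last joint's range is limited). The gripper opens to 85 mm and grips with 20 to 120 N. Pads are 22 mm wide; open, the fingers measure 114 mm over their backs; the gripper's body (76 mm by 85 mm) begins 54 mm behind the grasp point. The pads swing forward as they close: fully open they stand 13 mm farther back than shut.
Start: joints at [1.091, 0.207, 1.542, -0, 1.393, -0.15], TCP at [0.186, 0.544, 0.245] pointing down, gripper open.
Joint ranges: [-2.73, 2.73], [-0.86, 2.22], [0.23, 2.46], [-1.11, 4.25], [0.08, 2.63], [-2.82, 2.82]. Speed limits (rad/s): [2.79, 2.79, 3.14, 3.14, 3.14, 3.14].

INTERFACE

Orientations are given as a unit quaternion [w, x, y, z].
In Python, from cell import arm, eyes gives the robot as it stands. Calls block until the motion is done:
- arm.movep(position, orientation): joint-space move of the TCP to a pose.
- arm.move_l(position, attitude=None, feed=0.15): straight line of the TCP; attitude=None keeps the orientation; feed is the mean speed in m/s.
- arm.movej(angles): joint-space move.
- arm.gripper_open() and arm.grasp(effort=None): open the fingers fully, or close them until they stop; effort is the grip in N (None keeps the last).
- arm.pause(seconds).
- arm.inverse_kinematics(position, orientation): joint angles nearest the present ones, or None.
- arm.observe(): the state.
- eyes.capture(name): name is "scene" or "top"; returns a dict with "color" (480x640x3 uint8, blue, green, red), "mtx" (3x3 intrinsics, pixels), "world_from_camera" (4x4, takes a point from camera to world coordinates). Camera axes: x right, y up, looking along -z (the intrinsics and any distortion apply to the point x, -y, -z); pixel columns grow to the right and rows downward; lengths in m; the calibration is good to about 2 mm. A picture is of the moment at which its call begins. There is no depth.
A pose or a line that the arm cannot do raises arm.MotionError and nothing moves.
- arm.finish_job(): hands the job in, once; it reports no verdict.
The state is a dict: "time_s": time; "q": joint angles; "qd": joint speeds; "effort": joint torques, N m; "tool_pos": TCP position; "tool_rot": TCP orientation; "contact_force": force on the tool from outside, world axes, zero at the start; "torque": the same for the moment, N m; "width": finger opening in m.
Only numpy, scipy, OpenCV 4.12 (cv2) and the standard library are available. Lean on these libraries where they do the work, as an engineer would, in place of code of your own. Each camera call takes 0.05 s, during which the arm holds its last target.

## Working session

There is one attempt and no reset: what is moved stays moved. The work goes in short steps, each a Python script; the robot and the scene stay as the last script left them, time stands still between calls to the robot, and variables do not carry over. Pictures are saved under pics/ and viewed, and the job is handed in when it is done.

```bash
ls; mkdir -p pics; cat > h.py <<'E'
import numpy as np, cv2
from cell import arm, eyes
def cap(n,f):
    c=eyes.capture(n); cv2.imwrite('pics/'+f+'.png',c['color']); np.savez('pics/'+f+'.npz',K=c['mtx'],T=c['world_from_camera'],**{k:v for k,v in c.items() if k not in('color','mtx','world_from_camera') and v is not None}); return c
def ray(c,u,v):
    K=c['mtx'] if 'mtx' in c else c['K']; T=c['world_from_camera'] if 'world_from_camera' in c else c['T']
    d=np.array([(u-K[0,2])/K[0,0],-(v-K[1,2])/K[1,1],-1.]); d=T[:3,:3]@d
    return T[:3,3],d/np.linalg.norm(d)
def onz(c,u,v,z):
    o,d=ray(c,u,v); return o+d*(z-o[2])/d[2]
def tri(l):
    A=np.zeros((3,3));b=np.zeros(3);R=[ray(*x) for x in l]
    for o,d in R:
        P=np.eye(3)-np.outer(d,d);A+=P;b+=P@o
    p=np.linalg.solve(A,b); return p,[np.linalg.norm((np.eye(3)-np.outer(d,d))@(p-o)) for o,d in R]
def proj(c,p):
    K=c['mtx'] if 'mtx' in c else c['K']; T=c['world_from_camera'] if 'world_from_camera' in c else c['T']
    q=T[:3,:3].T@(np.array(p)-T[:3,3]); return np.array([K[0,2]+K[0,0]*q[0]/-q[2],K[1,2]+K[1,1]*q[1]/q[2]])
E
python3 - <<'E'
from h import *
for n in('scene','top'):
    c=cap(n,n+'0'); print(n,c.keys(),c['mtx'],c['world_from_camera'].round(3))
print(arm.observe(), arm.finger_overhang)
E
```

```text
pics
scene dict_keys(['color', 'mtx', 'world_from_camera']) [[532.14726027   0.         320.82482071]
 [  0.         532.14726027 233.53798366]
 [  0.           0.           1.        ]] [[ 0.813 -0.319  0.487  1.19 ]
 [ 0.582  0.421 -0.696 -0.716]
 [ 0.017  0.849  0.528  0.709]
 [ 0.     0.     0.     1.   ]]
top dict_keys(['color', 'mtx', 'world_from_camera']) [[561.76660053   0.         325.54169346]
 [  0.         561.76660053 228.46266533]
 [  0.           0.           1.        ]] [[-0.097  0.973 -0.21   0.321]
 [-0.995 -0.097  0.014  0.094]
 [-0.006  0.21   0.978  1.494]
 [ 0.     0.     0.     1.   ]]
{'time_s': 0.1, 'q': array([ 1.09150471e+00,  2.07371806e-01,  1.54279765e+00, -9.20236733e-06,
        1.39345941e+00, -1.50502680e-01]), 'qd': array([ 0.00055225, -0.00131869, -0.00448493,  0.00151645, -0.00121946,
       -0.00092621]), 'effort': array([-3.53726709e-04, -3.84091616e+01, -2.92550665e+01, -1.58024304e-04,
        4.90026709e-03,  2.18633154e-06]), 'tool_pos': array([0.18538437, 0.54362457, 0.24422717]), 'tool_rot': array([-3.11019977e-04,  1.63654101e-01,  9.86517257e-01, -9.69443545e-04]), 'contact_force': array([-0.56584892,  0.63410461, -1.5475855 ]), 'torque': array([-0.03903873,  0.01352855, -0.00059337]), 'width': 0.08533973547231984} 0.014
```

View pics/scene0.png

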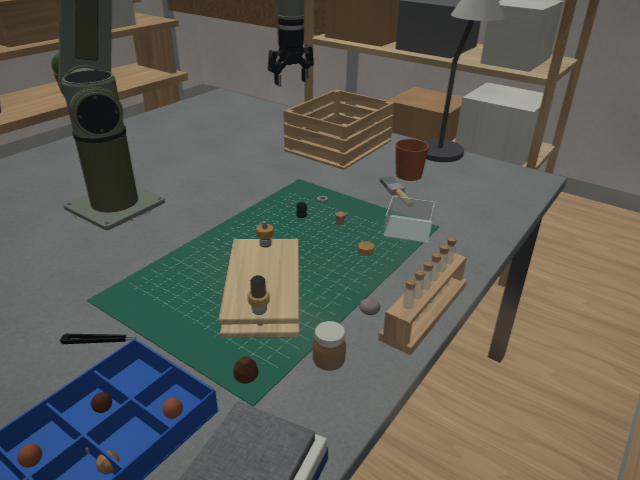

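View pics/top0.png

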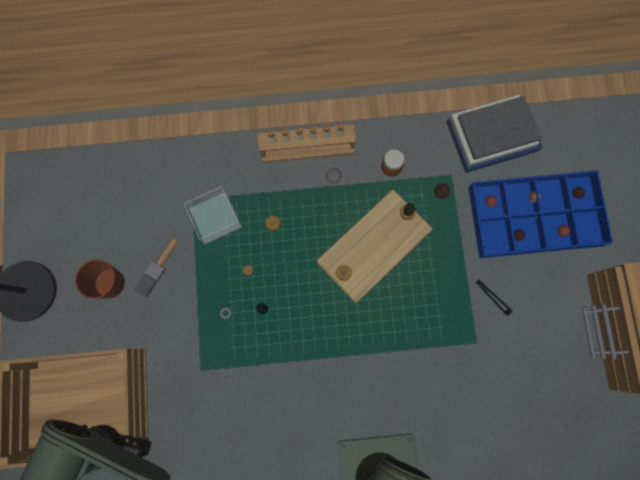

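The uncapped stud is at about (265,232) in the scene view and (344,272) in the top view. The cap is at (302,210) and (262,309). I'll zoom in on both.

```bash
python3 - <<'E'
import cv2,numpy as np
s=cv2.imread('pics/scene0.png');t=cv2.imread('pics/top0.png')
def z(i,u,v,w=30): 
    return cv2.resize(i[v-w:v+w,u-w:u+w],(380,280*380//280),interpolation=cv2.INTER_CUBIC)[:, :]
a=np.hstack([z(s,265,232,25),z(s,302,210,25)]);b=np.hstack([z(t,344,272,25),z(t,262,309,25)])
o=np.clip(np.vstack([a,b]).astype(float)*1.6,0,255).astype('uint8')
cv2.imwrite('pics/z0.png',cv2.resize(o,(600,600)))
E
```

```text
(no output)
```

View pics/z0.png

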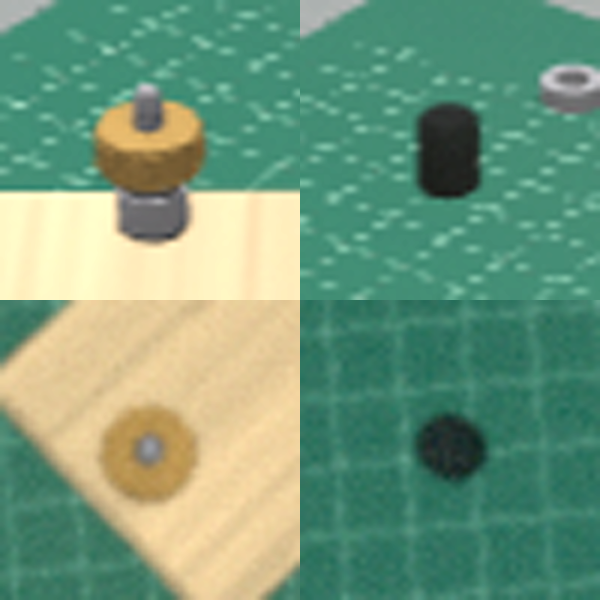

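```bash
python3 - <<'E'
from h import *
S=dict(np.load('pics/scene0.npz'));T=dict(np.load('pics/top0.npz'))
s=cv2.imread('pics/scene0.png');t=cv2.imread('pics/top0.png')
def blob(i,u,v,w,f,name):
    r=i[v-w:v+w,u-w:u+w]; h=cv2.cvtColor(r,cv2.COLOR_BGR2HSV).astype(int); m=f(h,r.astype(int)).astype('uint8')
    n,l,st,ce=cv2.connectedComponentsWithStats(m); k=1+st[1:,4].argmax()
    x,y,W,H,A=st[k]; ys,xs=np.nonzero(l==k)
    print(name,'bbox',x+u-w,y+v-w,W,H,'A',A,'cen',ce[k]+[u-w,v-w]); 
    return l==k,ce[k]+[u-w,v-w],(x+u-w,y+v-w,W,H)
print(cv2.cvtColor(t[265:280,344:345],cv2.COLOR_BGR2HSV)[:,0].tolist(), cv2.cvtColor(t[272:273,325:365],cv2.COLOR_BGR2HSV)[0].tolist())
dark=lambda h,r:r.max(2)<48
blob(s,302,210,20,dark,'capS'); a=blob(t,262,309,16,dark,'capT')
br=lambda h,r:(h[...,1]>115)&(h[...,0]<25)
blob(t,344,272,14,br,'nutT')
print(cv2.cvtColor(s[215:245,262:263],cv2.COLOR_BGR2HSV)[:,0].tolist())
blob(s,265,230,18,br,'nutS')
E
```

```text
[[20, 131, 119], [19, 142, 115], [20, 146, 112], [19, 137, 110], [17, 87, 97], [20, 9, 89], [120, 10, 99], [110, 8, 91], [21, 22, 82], [18, 97, 95], [19, 136, 111], [19, 148, 114], [19, 135, 117], [19, 147, 113], [19, 138, 111]] [[60, 57, 81], [29, 63, 93], [20, 81, 114], [21, 86, 130], [19, 83, 142], [19, 85, 144], [19, 85, 144], [19, 90, 145], [21, 87, 143], [19, 90, 142], [19, 96, 130], [20, 126, 115], [19, 149, 113], [19, 140, 115], [20, 137, 119], [20, 140, 111], [19, 97, 89], [21, 22, 81], [100, 8, 93], [110, 8, 91], [15, 29, 87], [20, 108, 102], [19, 137, 117], [19, 140, 122], [20, 145, 118], [19, 133, 121], [20, 114, 123], [19, 89, 138], [20, 85, 147], [19, 86, 152], [19, 84, 152], [18, 88, 154], [19, 86, 157], [19, 85, 153], [19, 88, 154], [19, 91, 152], [19, 85, 150], [19, 91, 149], [19, 86, 148], [19, 85, 150]]
capS bbox 297 203 10 15 A 142 cen [301.38732394 210.        ]
capT bbox 257 303 11 11 A 93 cen [261.84946237 308.08602151]
nutT bbox 336 265 16 15 A 160 cen [343.3    272.1875]
[[81, 138, 89], [80, 112, 105], [80, 116, 101], [80, 136, 90], [80, 138, 89], [80, 140, 89], [81, 106, 96], [80, 59, 103], [80, 37, 83], [16, 60, 93], [17, 69, 93], [17, 77, 89], [18, 81, 85], [18, 103, 106], [19, 134, 141], [19, 134, 143], [19, 133, 144], [19, 142, 99], [19, 142, 90], [18, 140, 82], [19, 139, 79], [18, 144, 78], [19, 141, 78], [19, 113, 68], [0, 0, 49], [130, 8, 94], [150, 4, 71], [150, 4, 70], [135, 8, 68], [135, 8, 68]]
nutS bbox 256 224 18 15 A 188 cen [264.58510638 231.46276596]
```

```bash
python3 - <<'E'
from h import *
S=dict(np.load('pics/scene0.npz'));T=dict(np.load('pics/top0.npz'))
print('stud tri',tri([(S,264.2,221.1),(T,343.4,271.1)]), onz(S,264.2,221.1,.110),onz(T,343.4,271.1,.110))
# lock nut top face: scene bbox top-face ellipse centre; top view disc
print('nut top T',onz(T,343.45,272.0,.093), 'tri',tri([(S,264.6,228.9),(T,343.45,272.0)]))
# cap: silhouette centroids ~ mid-height
print('cap mid tri',tri([(S,301.4,210.),(T,261.85,308.1)]),onz(S,301.4,210,.021),onz(T,261.85,308.1,.026))
c=(T,261.85,308.1)
# press geometry check: other cap top
for p in ([.45,0,0],): pass
q0=arm.observe()['q']
R=[0,1,0,0]
p,_=tri([(S,264.2,221.1),(T,343.4,271.1)])
from scipy.spatial.transform import Rotation as Ro
for a in (0,1,2,3,-1,-2):
    r=(Ro.from_euler('z',0)*Ro.from_matrix(np.diag([1,-1,-1.]))*Ro.from_euler('z',a)).as_quat()
    qq=arm.inverse_kinematics([p[0],p[1],.15],[r[3],r[0],r[1],r[2]]); print(a,qq)
E
```

```text
stud tri (array([0.50710246, 0.04075056, 0.10937685]), [np.float64(0.0007962573233697419), np.float64(0.000796257323369936)]) [0.50831749 0.0405885  0.11      ] [0.50644379 0.0402214  0.11      ]
nut top T [0.506447   0.03967419 0.093     ] tri (array([0.50756736, 0.04019035, 0.08960923]), [np.float64(0.0009308265035609929), np.float64(0.0009308265035610273)])
cap mid tri (array([0.44357099, 0.25908346, 0.01806688]), [np.float64(0.0007809267035463231), np.float64(0.0007809267035465345)]) [0.44720084 0.25560916 0.021     ] [0.44233066 0.25767072 0.026     ]
0 [-9.00732711e-02  1.69015500e-01  1.79704558e+00 -4.44089210e-16
  1.17553157e+00  1.48072306e+00]
1 [-9.00732711e-02  1.69015500e-01  1.79704558e+00 -4.44089210e-16
  1.17553157e+00  2.48072306e+00]
2 [-9.00732711e-02  1.69015500e-01  1.79704558e+00 -4.44089210e-16
  1.17553157e+00 -2.80246225e+00]
3 [-9.00732711e-02  1.69015500e-01  1.79704558e+00 -4.44089210e-16
  1.17553157e+00 -1.80246225e+00]
-1 [-9.00732711e-02  1.69015500e-01  1.79704558e+00 -4.44089210e-16
  1.17553157e+00  4.80723056e-01]
-2 [-9.00732711e-02  1.69015500e-01  1.79704558e+00 -4.44089210e-16
  1.17553157e+00 -5.19276944e-01]
```

```bash
cat >> h.py <<'E'
from scipy.spatial.transform import Rotation as Ro
def quat(p,q6):  # quaternion for down tool with joint6=q6 : a chosen from ik at a=0
    q=arm.inverse_kinematics(list(p),[0,1,0,0])
    a=q6-q[5]
    r=(Ro.from_matrix(np.diag([1,-1,-1.]))*Ro.from_euler('z',a)).as_quat()
    return [r[3],r[0],r[1],r[2]]
def joints(p,q6):
    q=np.array(arm.inverse_kinematics(list(p),[0,1,0,0])); q[5]=q6; return q
def st(tag=''):
    o=arm.observe(); print(tag,'t%.2f'%o['time_s'],'p',o['tool_pos'].round(4),'q6 %.3f'%o['q'][5],'F',o['contact_force'].round(2),'T',o['torque'].round(3),'w %.4f'%o['width'],'e6 %.3f'%o['effort'][5]); return o
E
python3 - <<'E'
from h import *
arm.movej(joints([.507,.0402,.20],-2.5)); st('up')
arm.move_l([.507,.0402,.125]); st('dn')
cap('scene','s1');cap('top','t1')
E
python3 - <<'E'
import cv2,numpy as np
s=cv2.imread('pics/s1.png')[150:270,185:345];t=cv2.imread('pics/t1.png')[210:330,265:425]
o=np.hstack([cv2.resize(x,(400,300),interpolation=cv2.INTER_CUBIC) for x in(s,t)])
cv2.imwrite('pics/z1.png',np.clip(o*1.6,0,255).astype('uint8'))
E
```

```text
up t2.25 p [0.507  0.0407 0.2001] q6 -2.500 F [ 0.    0.08 -0.92] T [ 0.008 -0.013  0.017] w 0.0853 e6 -0.001
dn t2.90 p [0.5075 0.0404 0.1255] q6 -2.500 F [ 0.28 -0.43  0.56] T [-0.047 -0.031 -0.034] w 0.0856 e6 0.000
```

View pics/z1.png

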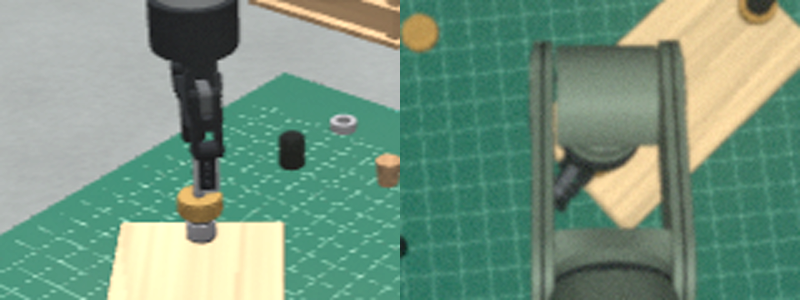

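The scene view shows the gripper over the stud and edge-on, with the nut centred below it. Joint-6 effort looks like a clean torque signal, so I'll go down, grip and begin turning.

```bash
python3 - <<'E'
from h import *
arm.move_l([.507,.0402,.080],feed=.08); st('dn')
arm.grasp(40); o=st('grip'); arm.pause(.1); st('settle')
c=cap('scene','s2')
z=.080
for k in range(2):
    q6=-2.5+.2*(k+1); z-=.00032
    arm.movej(joints([.507,.0402,z],q6)); st(k)
E
python3 - <<'E'
import cv2,numpy as np
s=cv2.imread('pics/s2.png')[170:270,200:330]
cv2.imwrite('pics/z2.png',np.clip(cv2.resize(s,(780,600),interpolation=cv2.INTER_CUBIC)*1.6,0,255).astype('uint8'))
E
```

```text
dn t3.71 p [0.5072 0.0401 0.0801] q6 -2.500 F [ 0.71  0.03 -0.01] T [-0.06   0.003 -0.008] w 0.0853 e6 0.000
grip t4.20 p [0.5073 0.0402 0.0804] q6 -2.500 F [0.45 0.44 2.32] T [ 0.035  0.156 -0.006] w 0.0389 e6 -0.013
settle t4.30 p [0.5073 0.0402 0.0804] q6 -2.500 F [-0.17 -0.16  2.78] T [-0.047  0.108 -0.06 ] w 0.0389 e6 -0.014
0 t4.66 p [0.5075 0.04   0.08  ] q6 -2.303 F [-0.11  0.11  3.04] T [-0.012  0.033 -0.056] w 0.0387 e6 0.070
1 t4.97 p [0.5076 0.0398 0.0797] q6 -2.105 F [ 0.55 -0.54  3.2 ] T [-0.308 -0.135 -0.046] w 0.0389 e6 0.059
```

View pics/z2.png

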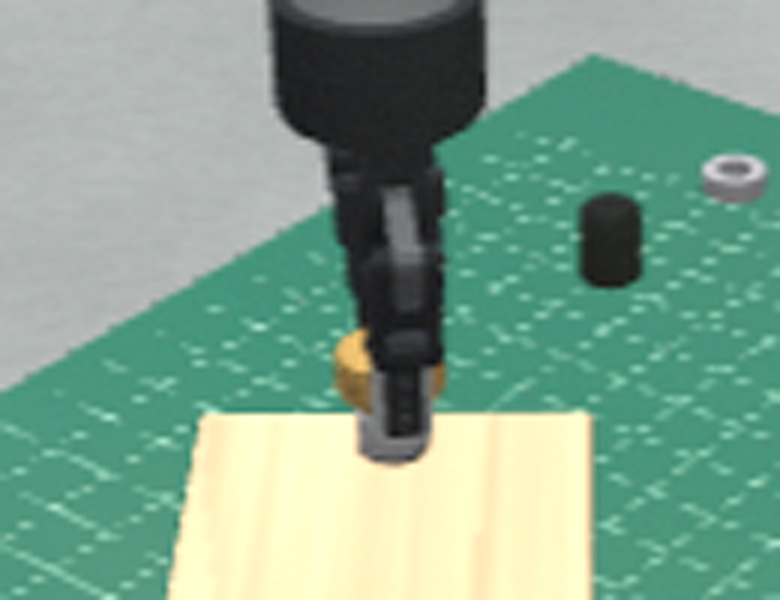

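The nut is gripped at 38.9 mm width, with the fingertips beside the hex nut and clear of the board. Lateral forces are small, so I'll go on turning in steps.

```bash
cat > turn.py <<'E'
from h import *
import sys
z,step,n,dzr,lim=map(float,sys.argv[1:6])
q6=arm.observe()['q'][5]
for k in range(int(n)):
    q6+=step; z-=dzr*step
    if q6>2.75: print('range');break
    arm.movej(joints([.507,.0402,z],q6)); o=st('z%.5f'%z)
    if o['effort'][5]>lim or abs(o['contact_force'][2])>15: print('LIM');break
E
python3 turn.py .07936 .25 6 .0016 .13
```

```text
z0.07896 t5.31 p [0.5077 0.0396 0.0793] q6 -1.861 F [ 1.87 -4.5   2.98] T [-0.613 -0.287 -0.007] w 0.0386 e6 0.044
z0.07856 t5.66 p [0.5077 0.0392 0.0789] q6 -1.609 F [-0.3  -5.29  2.94] T [-0.798 -0.286 -0.053] w 0.0391 e6 0.020
z0.07816 t6.01 p [0.5077 0.0389 0.0785] q6 -1.359 F [ 1.34 -5.64  1.74] T [-0.993 -0.197 -0.021] w 0.0386 e6 0.021
z0.07776 t6.36 p [0.5075 0.0386 0.078 ] q6 -1.109 F [ 1.1  -6.89  3.27] T [-1.164 -0.191  0.003] w 0.0389 e6 0.021
z0.07736 t6.71 p [0.5073 0.0384 0.0775] q6 -0.859 F [ 0.66 -8.11  2.57] T [-1.24  -0.14   0.006] w 0.0389 e6 0.020
z0.07696 t7.06 p [0.507  0.0382 0.077 ] q6 -0.609 F [ 0.81 -8.78  2.9 ] T [-1.39  -0.032 -0.005] w 0.0386 e6 0.019
```

The tool is being pushed sideways, up to 9 N, so the first grasp was about 1.5 mm off the nut's axis along the pads. I'll release, take a grasp with the jaws at 90° to find the other coordinate, then re-grip centred.

```bash
python3 - <<'E'
from h import *
arm.gripper_open(); st('open')
arm.movej(joints([.506,.039,.077],-.93)); a=st('mv')
arm.grasp(20); arm.pause(.1); b=st('grip')
print((b['tool_pos']-a['tool_pos']).round(5))
E
```

```text
open t7.58 p [0.5068 0.0405 0.0768] q6 -0.605 F [0.62 0.29 0.99] T [-0.026  0.063  0.022] w 0.0853 e6 -0.004
mv t7.99 p [0.506  0.0391 0.077 ] q6 -0.927 F [-0.81  0.18  0.13] T [0.003 0.001 0.001] w 0.0856 e6 -0.066
grip t8.57 p [0.5062 0.0392 0.0772] q6 -0.930 F [-0.16  1.76  0.87] T [0.178 0.    0.019] w 0.0393 e6 0.003
[0.00021 0.00012 0.00016]
```

```bash
sed -i 's/\.507,\.0402,z/.5063,.0391,z/' turn.py; python3 - <<'E'
from h import *
arm.gripper_open()
arm.movej(joints([.5063,.0391,.077],-2.6)); a=st('mv')
arm.grasp(45); arm.pause(.1); b=st('grip')
E
python3 turn.py .077 .2 10 .0016 .10
```

```text
mv t10.57 p [0.5063 0.0391 0.077 ] q6 -2.599 F [-0.35  0.15 -0.13] T [ 0.034 -0.033  0.009] w 0.0855 e6 -0.003
grip t11.16 p [0.5063 0.0391 0.0771] q6 -2.600 F [-0.56  0.6   0.92] T [0.04  0.067 0.01 ] w 0.0385 e6 -0.017
z0.07668 t11.47 p [0.5063 0.0391 0.0768] q6 -2.403 F [-1.07  0.34  3.03] T [ 0.001  0.21  -0.057] w 0.0389 e6 0.049
z0.07636 t11.78 p [0.5063 0.0391 0.0766] q6 -2.205 F [-2.39  0.09  5.1 ] T [ 0.021  0.336 -0.026] w 0.0383 e6 -0.003
z0.07604 t12.08 p [0.5063 0.0391 0.0765] q6 -2.004 F [-2.87  0.56  6.5 ] T [ 0.07   0.511 -0.115] w 0.0387 e6 -0.042
z0.07572 t12.39 p [0.5063 0.0391 0.0765] q6 -1.804 F [-3.88  0.23  8.27] T [ 0.077  0.607 -0.107] w 0.0384 e6 -0.053
z0.07540 t12.70 p [0.5063 0.0392 0.0764] q6 -1.604 F [-3.81  1.03 10.15] T [ 0.029  0.701 -0.113] w 0.0386 e6 -0.064
z0.07508 t13.01 p [0.5064 0.0392 0.0764] q6 -1.404 F [-5.72  0.3  11.2 ] T [ 0.105  0.77  -0.134] w 0.0389 e6 -0.053
z0.07476 t13.32 p [0.5064 0.0392 0.0763] q6 -1.204 F [-5.55  0.49 13.19] T [ 0.113  0.913 -0.109] w 0.0385 e6 -0.042
z0.07444 t13.62 p [0.5064 0.0392 0.0762] q6 -1.004 F [-5.94  1.03 15.26] T [ 0.055  1.112 -0.086] w 0.0385 e6 -0.031
LIM
```

The upward force on the tool has grown steadily since z ≈ 0.0768. So the nut is sitting on the washer and only taking up its play. I'll ease off the downforce and continue at constant z in small steps, watching the slope of the torque.

```bash
python3 - <<'E'
from h import *
arm.move_l([.5063,.0391,.0760],feed=.02); st('relax')
E
python3 turn.py .0760 .1 8 0 .08
```

```text
relax t13.88 p [0.5063 0.0392 0.0766] q6 -1.003 F [-3.42  1.32  9.2 ] T [0.127 0.58  0.041] w 0.0389 e6 -0.020
z0.07600 t14.12 p [0.5063 0.0392 0.0765] q6 -0.906 F [-3.55  1.    7.9 ] T [ 0.157  0.59  -0.071] w 0.0385 e6 -0.029
z0.07600 t14.38 p [0.5064 0.0392 0.0765] q6 -0.806 F [-2.91  1.36  8.17] T [ 0.099  0.515 -0.102] w 0.0387 e6 -0.015
z0.07600 t14.62 p [0.5064 0.0392 0.0764] q6 -0.706 F [-3.83  0.49  7.71] T [0.104 0.465 0.005] w 0.0387 e6 0.002
z0.07600 t14.88 p [0.5064 0.0392 0.0764] q6 -0.606 F [-2.61  0.58  6.53] T [ 0.155  0.448 -0.036] w 0.0391 e6 0.019
z0.07600 t15.12 p [0.5064 0.0392 0.0763] q6 -0.506 F [-3.27 -0.96  5.31] T [0.064 0.36  0.005] w 0.0386 e6 0.036
z0.07600 t15.38 p [0.5063 0.0392 0.0762] q6 -0.406 F [-2.35  0.27  5.16] T [0.072 0.392 0.011] w 0.0385 e6 0.057
z0.07600 t15.62 p [0.5064 0.0392 0.0762] q6 -0.306 F [-1.41  1.7   4.94] T [ 0.102  0.334 -0.01 ] w 0.0386 e6 0.082
LIM
```

```bash
python3 turn.py .0758 .1 4 0 .15
```

```text
z0.07580 t15.88 p [0.5064 0.0392 0.0761] q6 -0.210 F [-2.05  0.39  5.72] T [0.142 0.412 0.118] w 0.0386 e6 0.102
z0.07580 t16.12 p [0.5064 0.0393 0.076 ] q6 -0.110 F [-2.4   1.19  5.39] T [0.092 0.366 0.083] w 0.0386 e6 0.118
z0.07580 t16.38 p [0.5064 0.0392 0.0759] q6 -0.011 F [-1.12  1.57  5.93] T [ 0.131  0.297 -0.031] w 0.0387 e6 0.051
z0.07580 t16.62 p [0.5064 0.0392 0.0759] q6 0.088 F [-1.47  1.62  4.1 ] T [0.167 0.255 0.074] w 0.0382 e6 0.119
```

```bash
python3 - <<'E'
from h import *
def e(n=5):
    l=[]
    for i in range(n):
        o=arm.observe(); l.append((round(o['effort'][5],3),round(o['torque'][2],2),round(o['q'][5],4))); arm.pause(.02)
    return l
print(e())
for k in range(2):
    arm.movej(joints([.5063,.0391,.0757],.094+.03*(k+1))); print(e())
st()
E
```

```text
[(np.float64(0.119), np.float64(0.07), np.float64(0.0883)), (np.float64(0.085), np.float64(0.07), np.float64(0.0885)), (np.float64(0.069), np.float64(0.06), np.float64(0.0888)), (np.float64(0.064), np.float64(0.06), np.float64(0.0891)), (np.float64(0.066), np.float64(0.06), np.float64(0.0894))]
[(np.float64(0.217), np.float64(0.22), np.float64(0.1211)), (np.float64(0.209), np.float64(0.21), np.float64(0.121)), (np.float64(0.205), np.float64(0.19), np.float64(0.121)), (np.float64(0.203), np.float64(0.17), np.float64(0.121)), (np.float64(0.202), np.float64(0.19), np.float64(0.121))]
[(np.float64(0.23), np.float64(0.21), np.float64(0.151)), (np.float64(0.222), np.float64(0.16), np.float64(0.151)), (np.float64(0.218), np.float64(0.22), np.float64(0.1509)), (np.float64(0.216), np.float64(0.22), np.float64(0.151)), (np.float64(0.215), np.float64(0.22), np.float64(0.151))]
 t17.38 p [0.5064 0.0392 0.0758] q6 0.151 F [-1.76  0.73  4.24] T [0.186 0.287 0.278] w 0.0388 e6 0.214
```

Gentle steps give a held torque of 0.22 N m, rising at 0.43 N m/rad, which matches the stated 0.4. That puts the moving torque between 0.22 and 0.37. I'll add two more small steps and then release.

```bash
python3 - <<'E'
from h import *
for k in range(2):
    arm.movej(joints([.5063,.0391,.0757],.154+.03*(k+1))); st()
arm.pause(.1);st()
arm.gripper_open(); st('open')
arm.move_l([.5063,.0391,.135],feed=.15)
arm.movej(joints([.43,.16,.2],.15)); st()
cap('scene','s3');cap('top','t3')
E
python3 - <<'E'
import cv2,numpy as np
r=[]
for f in('scene0','s3'):
    s=cv2.imread(f'pics/{f}.png')[207:257,240:290]; r.append(cv2.resize(s,(400,400),interpolation=cv2.INTER_CUBIC))
cv2.imwrite('pics/z3.png',np.clip(np.hstack(r)*1.6,0,255).astype('uint8'))
E
```

```text
t17.62 p [0.5064 0.0392 0.0758] q6 0.181 F [-1.79  0.68  5.13] T [0.201 0.264 0.228] w 0.0387 e6 0.235
 t17.88 p [0.5064 0.0392 0.0758] q6 0.212 F [-1.87  1.51  4.5 ] T [0.217 0.313 0.241] w 0.0388 e6 0.215
 t17.98 p [0.5064 0.0392 0.0758] q6 0.212 F [-1.15  1.15  5.39] T [0.237 0.315 0.217] w 0.0387 e6 0.224
open t18.50 p [0.5063 0.039  0.0756] q6 0.214 F [ 0.78 -0.36  0.65] T [ 0.031  0.008 -0.04 ] w 0.0853 e6 -0.001
 t19.72 p [0.4297 0.1595 0.1989] q6 0.150 F [ 0.19 -0.09  1.03] T [-0.04  -0.009  0.022] w 0.0854 e6 -0.002
```

View pics/z3.png

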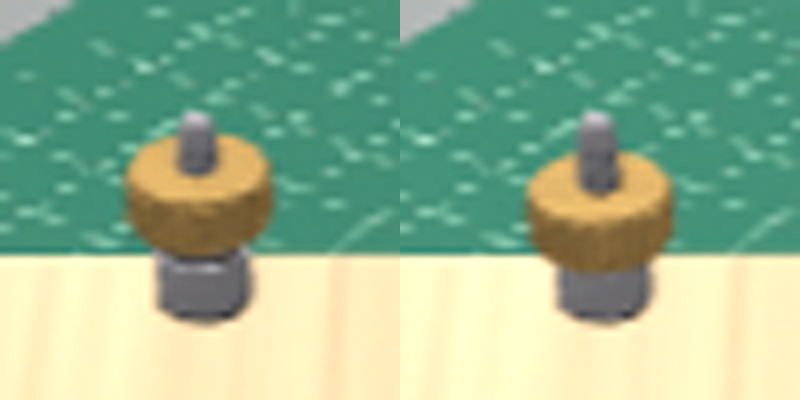

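View pics/t3.png

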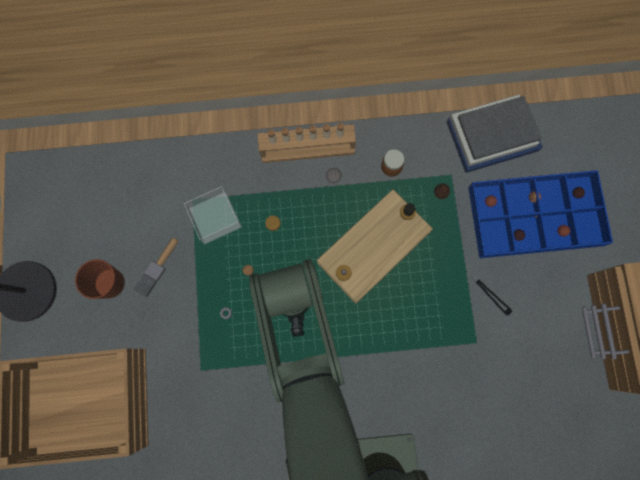

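The nut now sits down on the washer, about 2.5 px lower, and the hex nut's outline looks unchanged. To be surer of the torque, I'll re-grip without downforce and wind up in tiny steps to 0.27 N m. That can't over-tighten, because the nut only moves if its torque is lower than that.

```bash
python3 - <<'E'
from h import *
arm.movej(joints([.5063,.0391,.135],-.5))
arm.move_l([.5063,.0391,.0765],feed=.12)
arm.grasp(50); arm.pause(.1); o=st('grip')
q=o['q'][5]
for k in range(14):
    q+=.012
    arm.movej(joints([.5063,.0391,.0765],q)); o=st(k)
    if o['effort'][5]>=.27: break
E
```

```text
grip t21.72 p [0.5065 0.0389 0.0775] q6 -0.500 F [-2.95 -0.57  4.99] T [-0.097  0.437  0.02 ] w 0.0383 e6 0.009
0 t21.97 p [0.5065 0.0389 0.0775] q6 -0.488 F [-1.39  0.13  5.29] T [0.007 0.402 0.118] w 0.0388 e6 0.157
1 t22.22 p [0.5065 0.0389 0.0775] q6 -0.477 F [-2.12 -0.43  4.99] T [-0.04   0.355  0.244] w 0.0384 e6 0.288
```

Torque wound up linearly to 0.288 N m without slipping, so the nut is locked at 0.29 N m or more. I estimate no more than about 0.39. Next is the cap: one light centring squeeze, then the grasp at 90° to it.

```bash
python3 - <<'E'
from h import *
arm.gripper_open()
arm.move_l([.5063,.0391,.16],feed=.15)
c=[.4428,.2575]
arm.movej(joints(c+[.12],-.9))
arm.move_l(c+[.028],feed=.12); st('at')
arm.grasp(20); st('g1')
arm.gripper_open()
arm.movej(joints(c+[.028],.67))
arm.grasp(35); arm.pause(.1); st('g2')
arm.move_l(c+[.06],feed=.08); st('lift')
cap('scene','s4');cap('top','t4')
E
python3 - <<'E'
import cv2,numpy as np
r=[]
for f,y,x in(('s4',130,240),('t4',250,200)):
    s=cv2.imread(f'pics/{f}.png')[y:y+120,x:x+120]; r.append(cv2.resize(s,(400,400),interpolation=cv2.INTER_CUBIC))
cv2.imwrite('pics/z4.png',np.clip(np.hstack(r)*1.6,0,255).astype('uint8'))
E
```

```text
at t25.28 p [0.4437 0.2576 0.0287] q6 -0.900 F [0.05 1.3  0.02] T [-0.026  0.024 -0.037] w 0.0856 e6 0.000
g1 t25.84 p [0.443  0.2577 0.0285] q6 -0.900 F [-0.82 -0.39  4.17] T [-0.052  0.102  0.061] w 0.0272 e6 0.011
g2 t28.51 p [0.443  0.2576 0.0282] q6 0.670 F [-0.4  -0.07  0.8 ] T [0.033 0.005 0.026] w 0.0270 e6 0.004
lift t29.06 p [0.443  0.2576 0.0604] q6 0.670 F [-0.92 -0.23  0.21] T [ 0.024  0.057 -0.05 ] w 0.0269 e6 0.000
```

View pics/z4.png

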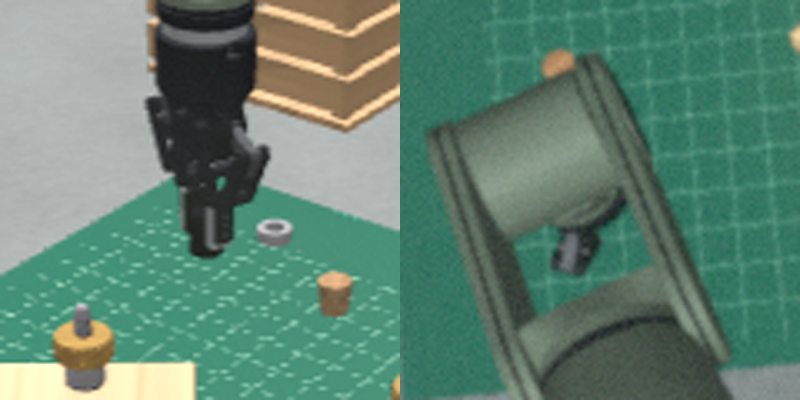

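The cap is held upright, width 27 mm, and lifted clear of the mat. I'll carry it over the stud and lower it while watching the force.

```bash
python3 - <<'E'
from h import *
p=[.5063,.0391]
arm.move_l([.443,.2576,.175],feed=.2)
arm.movej(joints(p+[.165],.67)); arm.pause(.1); st('over')
z=.145; arm.move_l(p+[z],feed=.08); st('145')
while z>.109:
    z-=.003; arm.move_l(p+[z],feed=.05); o=st('%.3f'%z); F=o['contact_force']
    if F[2]>5 or np.hypot(F[0],F[1])>6: print('CONTACT');break
cap('scene','s5')
E
python3 - <<'E'
import cv2,numpy as np
s=cv2.imread('pics/s5.png')[170:270,200:330]
cv2.imwrite('pics/z5.png',np.clip(cv2.resize(s,(780,600),interpolation=cv2.INTER_CUBIC)*1.6,0,255).astype('uint8'))
E
```

```text
over t30.89 p [0.5058 0.0406 0.1646] q6 0.670 F [-0.32  0.26  0.08] T [ 0.007 -0.001 -0.007] w 0.0267 e6 0.000
145 t31.29 p [0.5056 0.0397 0.1442] q6 0.670 F [ 0.47 -0.07 -0.12] T [-0.013 -0.015  0.008] w 0.0269 e6 -0.000
0.142 t31.54 p [0.5064 0.0391 0.1421] q6 0.670 F [ 0.34 -0.3   0.22] T [-0.004 -0.006  0.059] w 0.0268 e6 -0.000
0.139 t31.79 p [0.5061 0.039  0.1388] q6 0.670 F [-0.58  0.07 -0.6 ] T [0.019 0.013 0.018] w 0.0264 e6 -0.000
0.136 t32.04 p [0.5061 0.0391 0.1357] q6 0.670 F [0.44 0.33 0.52] T [-0.005 -0.005  0.025] w 0.0267 e6 0.000
0.133 t32.29 p [0.5061 0.0391 0.1327] q6 0.670 F [ 0.22 -0.01 -0.09] T [ 0.013  0.07  -0.029] w 0.0269 e6 -0.000
0.130 t32.54 p [0.5061 0.0391 0.1297] q6 0.670 F [0.36 0.33 0.3 ] T [ 0.029  0.062 -0.052] w 0.0271 e6 -0.000
0.127 t32.79 p [0.5061 0.0391 0.1267] q6 0.670 F [-0.1  -0.07 -0.78] T [-0.012  0.006 -0.018] w 0.0267 e6 -0.000
0.124 t33.04 p [0.5061 0.0391 0.1237] q6 0.670 F [ 0.53  0.24 -0.03] T [0.04  0.039 0.003] w 0.0270 e6 -0.000
0.121 t33.29 p [0.5061 0.0391 0.1207] q6 0.670 F [ 0.55 -0.13 -0.02] T [ 0.025  0.022 -0.008] w 0.0268 e6 0.000
0.118 t33.54 p [0.5061 0.0391 0.1177] q6 0.670 F [-0.02 -0.72 -1.03] T [0.009 0.006 0.015] w 0.0272 e6 0.000
0.115 t33.79 p [0.5061 0.0391 0.1147] q6 0.670 F [-0.46  0.01 -1.54] T [-0.049 -0.007 -0.045] w 0.0270 e6 0.000
0.112 t34.04 p [0.5069 0.0391 0.1138] q6 0.670 F [-3.1  -0.57  9.17] T [ 0.046  0.655 -0.018] w 0.0269 e6 -0.002
CONTACT
```

View pics/z5.png

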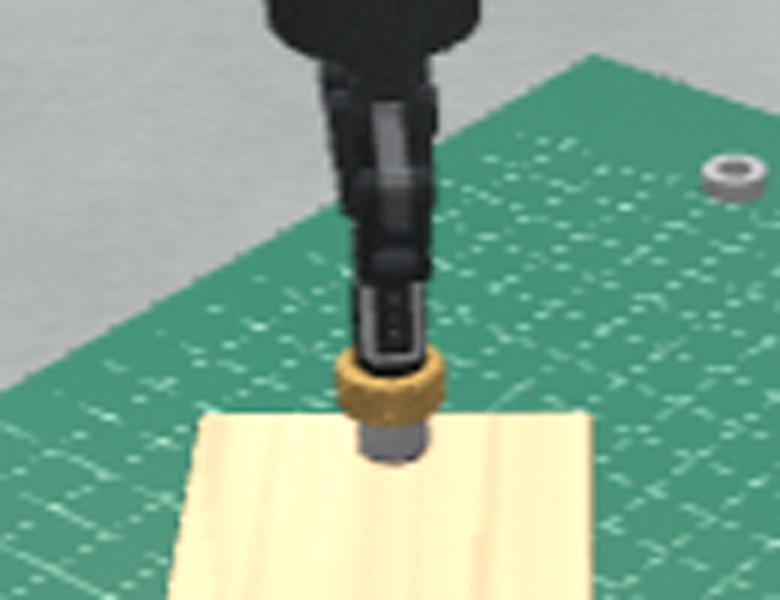

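Contact came at TCP z 0.1138, which puts the mouth at about 0.089, the predicted height of the nut's top. The picture shows the cap on the nut, so I'll ease off, release and check.

```bash
python3 - <<'E'
from h import *
p=[.5063,.0391]
arm.move_l(p+[.1142],feed=.02); st('ease')
arm.gripper_open()
arm.move_l(p+[.19],feed=.12)
arm.movej(joints([.40,.25,.25],.67)); st('away'); arm.pause(.3)
a=cap('scene','s6');b=cap('top','t6')
E
python3 - <<'E'
import cv2,numpy as np
r=[]
for f,y,x in(('s6',200,235),('t6',242,314)):
    s=cv2.imread(f'pics/{f}.png')[y:y+60,x:x+60]; r.append(cv2.resize(s,(400,400),interpolation=cv2.INTER_CUBIC))
cv2.imwrite('pics/z6.png',np.clip(np.hstack(r)*1.6,0,255).astype('uint8'))
E
```

```text
ease t34.35 p [0.5064 0.0391 0.1142] q6 0.670 F [ 0.05 -0.28  0.28] T [-0.047  0.032  0.036] w 0.0266 e6 -0.000
away t36.69 p [0.4001 0.2493 0.2492] q6 0.670 F [-0.35 -0.46 -0.8 ] T [ 0.025  0.037 -0.045] w 0.0854 e6 -0.000
```

View pics/z6.png

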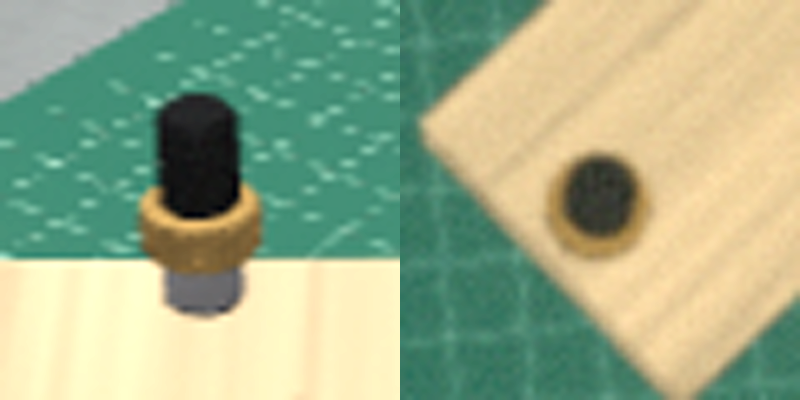

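View pics/s6.png

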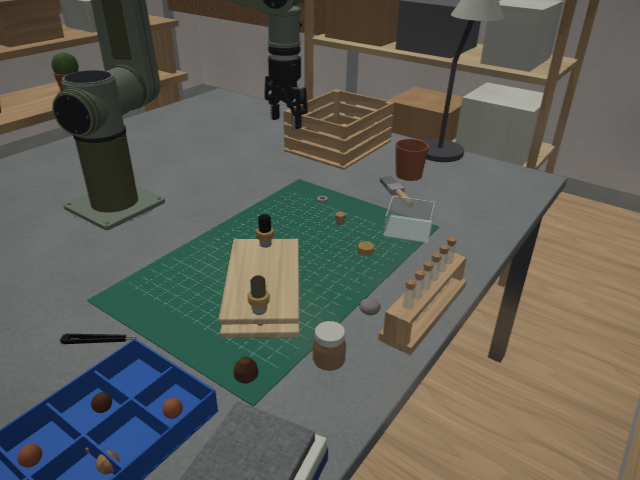

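The scene view shows the cap upright and seated on the lock nut at about (265,222), concentric with the nut in the top view as well. The bystanders haven't moved and the gripper is clear, so I'm handing in.

```bash
python3 -c "
from cell import arm
print(arm.finish_job())"
```

```text
the job is handed in; nothing more can be done
None
```

I locked the nut and set the cap on the stud, then handed the job in at about 37 s of the 72 s allowed; no verdict is reported.

- **Lock nut:** I ran it down clockwise onto the washer, took up the play and tightened it. My first grasp was about 1.5 mm off the nut's axis, so I re-gripped it centred partway through. Torque readings scattered during the larger steps (0.12, 0.05, then 0.12 N m). I therefore re-gripped and wound up in tiny steps, and the nut held at 0.288 N m without slipping. I put the tightening torque between about 0.29 and 0.39 N m, below the 0.45 that drags the hex nut.
- **Hex nut:** its outline looks the same before and after. The picture is too coarse (about 2 mm per pixel) to measure the 3 mm corner limit directly, so this rests mainly on the torque.
- **Cap:** it went over the stud freely, and contact came with its rim at about 0.089 m, the expected height of the lock nut's top. After release it stood upright and centred on the nut in both views.
- **Everything else:** the other things on the table look unmoved in the last scene picture, and the gripper was well clear of everything.

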